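Fetch the tostonera from behind the things on the shelf

ROBOT

A 7-joint arm with a two-finger parallel gripper is mounted at the origin on the work surface. World frame = base frame: x ahead of the robot, y to its left, z up, the work surface at z = 0. Lengths are in m, angles in rad, forces in N, time in s.
With the tool pointing down it reaches from about 0.4 to 0.85 m from the base axis. Payload 4.5 kg.
Tool frame: the origin (TCP) lies midway between the tips of the shut fingers; the grasp point (between the pads) lies 19 mm behind it; z points along the fingers, y is the line along which they close (so a half turn about z gives the same grasp; the last joint's range is limited). The gripper opens to 88 mm and grips with 3 to 60 N. Pads are 18 mm wide; open, the fingers measure 123 mm over their backs; the gripper's body (75 mm by 187 mm) begins 45 mm behind the grasp point.
Start: joints at [1.224, 0.689, -0.195, 1.565, 0.157, 0.902, -0.215], TCP at [0.232, -0.58, 0.239] pointing down, gripper open.
Joint ranges: [-3.01, 3.01], [-0.46, 2.08], [-1.47, 1.51], [0.13, 2.56], [-1, 4.14], [0.04, 2.09], [-2.66, 2.66]. Speed limits (rad/s): [2.57, 2.57, 3.14, 3.14, 3.14, 3.14, 3.14].

INTERFACE

Orientations are given as a unit quaternion [x, y, z, w].
In Python, from plant import r gives the robot as it stands. The module is installed in compiled form; this text tells all that it offers.
- The arm moves only by the tool step_arm, never from a script. Its argument "series" is a list of rows, each a list of 7 numbers: the shift along the world's x, y, z in mm, then the turn, a rotation vector about the world's x, y, z in rad, then the closure, from 0 (fully open) to 1 (shut). A call has 1 to 20 rows; each row shifts and turns the commanded pose from where the row before left it; what a row does not reach is not made up. A row lasts 1/10 s, in which the tool goes at most 50 mm and 8.59 degrees, less where a joint would pass 70% of its speed; a pose out of reach is approached as far as the arm can. A call is refused whole if a number of a shift passes 50 or a number of a turn 0.15, either way. A call with a gripper value outside its range is refused whole. The fingers move at their own pace and stop on an object; "force" is the grip in N (left out, the last holds). Time passes only in rows, so rows that do not move let the fingers close. It gives the time, the measured TCP pose, the force, the opening and the grip force at its end, in the units of the state.
- r.get_state(): the state, without advancing time (a new reading comes with each control period).
- r.snapshot(name): name is "scene" or "side" or "wrist"; returns (picture, depth): 420x560x3 uint8, blue, green, red; 420x560 float32, m along the optical axis (not along the pixel's ray), 0 where there is no reading.
- r.get_calibration(name): a dict with "intrinsics" (3x3 intrinsics, pixels), "pose" (4x4, takes a point from camera to world coordinates). Camera axes: x right, y up, looking along -z (the intrinsics and any distortion apply to the point x, -y, -z); pixel columns grow to the right and rows downward; lengths in m; the calibration is good to about 2 mm. The wrist camera is an equidistant fisheye: a pixel r from the principal point sees the ray r / f radians off the axis. A picture is of the moment at which its call begins: read the wrist's pose just before it. get_calibration takes no time and is no camera call; for the wrist camera it gives the pose at the moment of the call.
- r.finish_job(): hands the job in; it is judged then, once.
The state is a dict: "clock": time; "q": joint angles; "qd": joint speeds; "joint_torque": joint torques, N m; "tool_pos": TCP position; "eef_rot": TCP orientation; "contact_force": force on the tool from outside, world axes, zero at the start; "moment": the same for the moment, N m; "opening": opening from 0.0 (shut) to 1.0 (fully open); "finger_force": force on a finger pad.
Only numpy, scipy, OpenCV 4.12 (cv2) and the standard library are available. Lean on these libraries where they do the work, as an engineer would, in place of code of your own. Each camera call takes 0.05 s, during which the arm holds its last target. There are 200 camera calls.

TASK

I need the tostonera from the back of the low wooden shelf: first move the three things standing in front of it (salt cellar, wooden mortar, spoon rest) over to the marble slab, and only then lay the tostonera flat on the middle of the chopping board, lengthwise along it. With the tostonera on the board, put the three back, each in the middle of its own mat on the shelf: the salt cellar on the round mat, the mortar on the square one, the spoon rest on the long one and lined up with it. Set things down gently, keep them upright, leave the oil bottle alone, and let go of everything.

Things in the scene. Friction and masses are not known exactly. Their poses are not given: they have to be found in the camera images.
- salt: Salt cellar: plain clear glass cylinder, 56 mm diameter, 60 mm high (shoulder from 54 mm up), with a cork 38 mm diameter standing 12 mm above it, 72 mm in all; about 0.18 kg. Loose, starts on the round mat on the shelf. Origin: centre of its underside, z up.
- pilon: Small dark wooden mortar (pilon), open goblet, 100 mm high: foot 60 mm diameter, waist 34 mm at 30 mm height, upper part a plain cylinder 62 mm outside diameter from 56 to 100 mm height (wall 7 mm, inner floor at 45 mm); about 0.22 kg. Loose; starts on the square mat. Origin: centre of its underside, z up.
- rest: White ceramic spoon rest: round dish, 62 mm outside diameter, 22 mm high, with a flat neck 28 mm wide, 14 mm high, running along its own -x to 78 mm from the dish centre; about 0.16 kg. Best gripped across the dish, fingers along its own y, well down. Loose; starts on the long mat, neck towards the robot. Origin: underside, below the dish centre; x from neck to dish.
- tostonera: Twin-paddle tostonera (plantain press), pale wood, closed, rigid, lying flat across the back of the shelf; 210 mm long, 28 mm thick, brass hinge at the head end. Along its own x: head, 62 mm wide, from -105 to +15 mm, then handle, 28 mm wide, to +105 mm. About 0.28 kg, centre of mass near x = -18 mm. Loose. Origin: underside, middle of the length; x to the handle end.
- mat_round: Round grey felt mat, 82 mm diameter, front row of the shelf: the salt cellar's place. Let in so that it lifts nothing: what stands on it stands at shelf-top height, 60 mm above the counter. Fixed. Origin: its centre, at shelf-top height; axes of the shelf (x to the back, away from the robot; y along the shelf).
- mat_square: Square grey felt mat, 80 mm side, front row of the shelf: the mortar's place. Height, origin and axes as for the round mat. Fixed.
- mat_long: Long grey felt mat, front row of the shelf, the spoon rest's place: a disc of 82 mm diameter (dish goes here) with a strip 50 mm wide running along its own -x to 82 mm from the disc centre (neck goes here). Height and axes as for the round mat. Fixed. Origin: centre of the disc, at shelf-top height.
- slab: Marble pastry slab, 310 mm (own x) by 170 mm (own y), 12 mm thick, flat without rim, on the counter left or right of the shelf, empty at the start: the side area. Fixed. Origin: centre of its underside (counter height), x along its long side.
- board: Pale wooden chopping board with a dark line near its edge, 310 mm (own x) by 180 mm (own y), 18 mm thick, flat, on the counter on the other side of the shelf, empty at the start. Fixed. Origin: centre of its underside (counter height), x along its long side.
- oil: Amber glass oil bottle, 56 mm diameter, 160 mm high, standing on the counter in front of the shelf, to be left alone. Loose. Origin: centre of its underside, z up.
Things that resemble listed ones, but are neither listed nor needed, are in the scene too. What is shaped like the tostonera but red is not meant.

How it is judged:
By the outcome, as a careful person would: the job done as asked, in the order asked, and still so for the second after the job is handed in, with the robot touching nothing.
It also fails if it takes over 141 s, if anything falls off the work surface, if the arm or the gripper's body presses on something with over 40 N, if the wrist force passes 120 N, or if a joint passes its speed limit or range.

## Working session

There is one attempt and no reset: what is moved stays moved. The work goes in short steps, Python scripts to look and compute and a tool call to move; the robot and the scene stay as the last step left them, time stands still between calls to the robot, and variables do not carry over. Pictures are saved under pics/ and viewed, at most 14 in all, crops included, and the job is handed in when it is done.

Besides the shell and the picture viewer there is one more tool, called after "Emit:" as name(argument=value, ...), one argument or row to a line, values as JSON. step_arm: Moves the arm, as the interface text tells. Its arguments: {"type":"object","properties":{"series":{"type":"array"},"force":{"type":"number"}},"required":["series"]}

```bash
mkdir -p pics; cat > h.py <<'E'
import numpy as np, cv2
from plant import r
def snap(name,fn=None):
    c=r.get_calibration(name); im,d=r.snapshot(name); im=np.ascontiguousarray(im)
    if fn: cv2.imwrite('pics/'+fn,im)
    return im,d,np.array(c['intrinsics']),np.array(c['pose']),c
def pts(d,K,P):
    v,u=np.mgrid[:420,:560]
    X=np.stack([(u-K[0,2])/K[0,0]*d,-(v-K[1,2])/K[1,1]*d,-d],-1)
    return X@P[:3,:3].T+P[:3,3]
def plane(uv,z,K,P,fish=False):
    uv=np.atleast_2d(uv).astype(float)
    a=(uv-[K[0,2],K[1,2]])/[K[0,0],K[1,1]]
    if fish:
        t=np.linalg.norm(a,axis=1,keepdims=True)+1e-9
        ray=np.hstack([a[:,:1]/t*np.sin(t),-a[:,1:]/t*np.sin(t),-np.cos(t)])
    else: ray=np.hstack([a[:,:1],-a[:,1:],-np.ones((len(a),1))])
    ray=ray@P[:3,:3].T; o=P[:3,3]
    return o+ray*((z-o[2])/ray[:,2:])
E
python3 - <<'E'
from h import *
for n in('scene','side'):
    im,d,K,P,c=snap(n,n+'0.png'); np.savez('pics/'+n+'0.npz',im=im,d=d,K=K,P=P)
    print(n,c.keys(),K.round(1).tolist(),P.round(3).tolist())
s=r.get_state();print(s['tool_pos'],s['eef_rot'],s['opening'],s['clock'])
E
```

```text
scene dict_keys(['intrinsics', 'pose']) [[402.2, 0.0, 274.8], [0.0, 402.2, 207.6], [0.0, 0.0, 1.0]] [[0.454, -0.488, 0.745, 1.114], [0.891, 0.234, -0.389, -0.374], [0.016, 0.841, 0.541, 0.546], [0.0, 0.0, 0.0, 1.0]]
side dict_keys(['intrinsics', 'pose']) [[437.5, 0.0, 274.7], [0.0, 437.5, 206.2], [0.0, 0.0, 1.0]] [[-0.791, 0.425, -0.439, -0.081], [-0.611, -0.527, 0.59, 0.682], [0.019, 0.736, 0.677, 0.875], [0.0, 0.0, 0.0, 1.0]]
[ 0.23203297 -0.57972025  0.23801588] [ 9.81922739e-01  1.89280379e-01 -2.23131162e-04 -7.89260915e-04] 0.99959397400043 0.1
```

View pics/scene0.png

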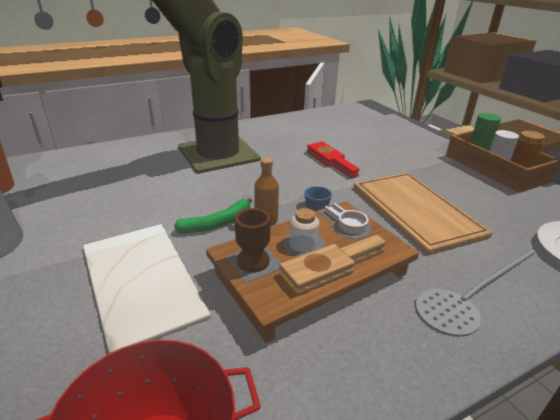

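View pics/side0.png

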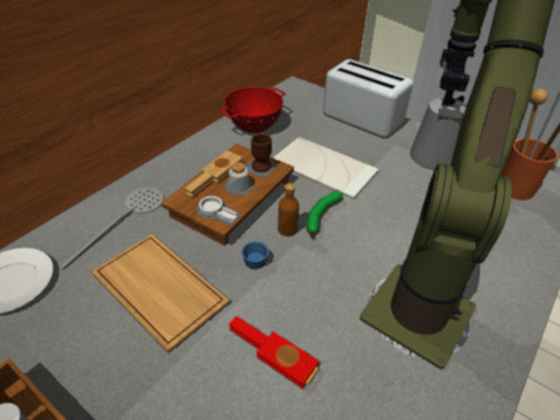

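The scene picture shows the slab at (145,285), the shelf at (310,265) with mortar (253,240), salt (305,230) and spoon rest (350,222) in front, and the pale tostonera at (330,262). The board is at (420,210). The red lookalike at (332,158) is not the one meant, and the oil bottle is at (266,195).

```bash
python3 - <<'E'
from h import *
O={}
for n in('scene','side'):
    z=np.load(f'pics/{n}0.npz'); X=pts(z['d'],z['K'],z['P']); ok=z['d']>0
    # orthographic map 1mm: x 0.2..0.95, y -0.6..0.6
    O[n]=(X[ok],z['im'][ok])
    big=(X[...,0]>.25)&(X[...,0]<1)&(abs(X[...,1])<.6)&ok
    def rect(m,lab):
        m=cv2.morphologyEx((m&big).astype(np.uint8),cv2.MORPH_OPEN,np.ones((3,3)))
        nn,L,S,C=cv2.connectedComponentsWithStats(m)
        for i in range(1,nn):
            if S[i,4]<150: continue
            p=X[L==i]; rc=cv2.minAreaRect((p[:,:2]*1000).astype(np.float32))
            print(n,lab,C[i].round(),S[i,4],'c',np.round(rc[0]),'sz',np.round(rc[1]),'a',round(rc[2],1),'z',np.round(np.median(p[:,2]),4))
    rect((X[...,2]>.007)&(X[...,2]<.024),'low')
    rect((X[...,2]>.052)&(X[...,2]<.066),'shelf')
    rect((X[...,2]>.078)&(X[...,2]<.094),'tost')
    rect((X[...,2]>.15)&(X[...,2]<.17),'top')
    rect((X[...,2]>.11)&(X[...,2]<.138),'salt')
# ortho colour map
img=np.zeros((700,1000,3),np.uint8); H=np.full((700,1000),-1.)
for n in O:
    p,c=O[n]; u=((.5-p[:,1])*1000).astype(int); v=((.95-p[:,0])*1000).astype(int)
    k=(u>=0)&(u<1000)&(v>=0)&(v<700)&(p[:,2]<.2)
    for a,b,hh,cc in zip(u[k],v[k],p[k,2],c[k]):
        if hh>H[b,a]: 
            img[b:b+3,a:a+3]=np.where((H[b:b+3,a:a+3]<hh)[...,None],cc,img[b:b+3,a:a+3]); H[b:b+3,a:a+3]=np.maximum(H[b:b+3,a:a+3],hh)
cv2.imwrite('pics/ortho.png',img[:560,100:900])
E
```

```text
scene low [421. 212.] 5317 c [525. 330.] sz [183. 315.] a 84.8 z 0.0176
scene low [204. 226.] 329 c [ 382. -169.] sz [134.  21.] a 82.2 z 0.0172
scene low [550. 237.] 535 c [755. 504.] sz [ 45. 162.] a 31.8 z 0.0133
scene low [141. 287.] 10166 c [ 481. -335.] sz [313. 170.] a 2.0 z 0.0119
scene low [  8. 245.] 152 c [ 271. -561.] sz [ 8. 47.] a 46.8 z 0.0153
scene low [496. 275.] 441 c [782. 311.] sz [ 11. 252.] a 7.6 z 0.013
scene low [161. 407.] 1441 c [ 770. -360.] sz [124.  36.] a 63.6 z 0.0164
scene shelf [302. 268.] 8217 c [610. -28.] sz [222. 351.] a 4.6 z 0.0599
scene shelf [149. 383.] 1747 c [ 767. -361.] sz [187.  78.] a 65.0 z 0.0586
scene tost [303. 239.] 183 c [598. -43.] sz [54. 24.] a 56.7 z 0.086
scene tost [327. 261.] 2366 c [668. -13.] sz [ 63. 212.] a 3.3 z 0.0876
scene tost [252. 256.] 216 c [ 600. -150.] sz [46. 28.] a 62.2 z 0.0841
scene tost [136. 370.] 1864 c [ 767. -366.] sz [199.  91.] a 70.5 z 0.0862
scene top [252. 220.] 481 c [ 592. -145.] sz [60. 60.] a 34.3 z 0.1582
scene salt [266. 178.] 181 c [408. -28.] sz [37. 26.] a 70.0 z 0.119
scene salt [304. 220.] 513 c [587. -36.] sz [53. 46.] a 61.4 z 0.1211
scene salt [252. 242.] 399 c [ 609. -153.] sz [60. 27.] a 64.0 z 0.1251
side low [327. 166.] 2875 c [ 480. -333.] sz [311. 176.] a 2.4 z 0.0111
side low [105. 229.] 182 c [782. 292.] sz [ 13. 145.] a 8.6 z 0.0135
side low [207. 233.] 162 c [562. 133.] sz [137.  18.] a 11.3 z 0.0159
side low [160. 291.] 8098 c [524. 332.] sz [180. 314.] a 84.6 z 0.0175
side low [ 27. 273.] 1382 c [800. 511.] sz [120. 202.] a 62.4 z 0.013
side shelf [230. 194.] 3738 c [609. -26.] sz [224. 354.] a 4.7 z 0.0594
side tost [252.  93.] 205 c [ 871. -432.] sz [191.  75.] a 47.6 z 0.0864
side tost [214. 170.] 817 c [666. -11.] sz [ 66. 214.] a 4.5 z 0.0868
side top [261. 140.] 162 c [ 590. -141.] sz [60. 60.] a 74.0 z 0.1572
side salt [238. 170.] 232 c [578. -27.] sz [51. 47.] a 41.9 z 0.1227
```

View pics/ortho.png

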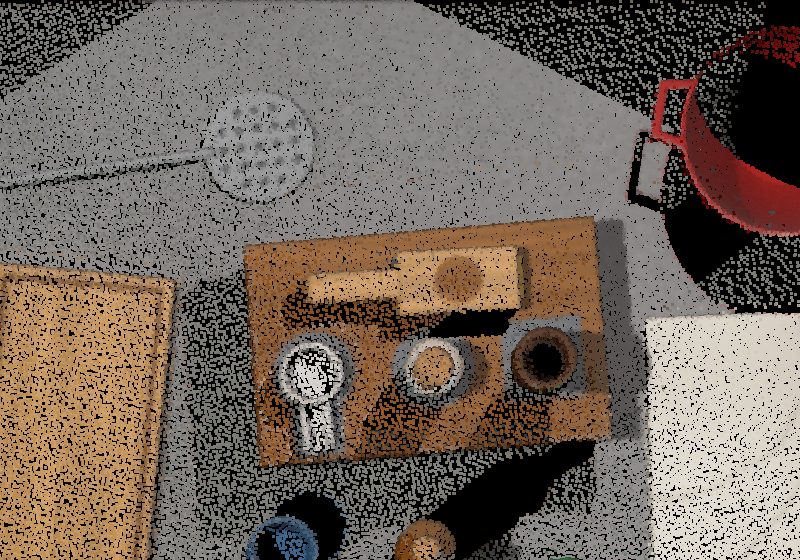

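The top-down map shows the mortar at (544,359), salt at (434,367), rest dish at (312,372) with its neck to (322,450), and the pale tostonera from 308 to 523 in u. The tostonera's handle points to +y.

Emit:
step_arm(
  series=[
    [30, 36, 8, 0, 0, -0.15, 0],
    [30, 36, 8, 0, 0, -0.15, 0],
    [30, 36, 8, 0, 0, 0, 0],
    [30, 36, 8, 0, 0, 0, 0],
    [30, 36, 8, 0, 0, 0, 0],
    [30, 36, 8, 0, 0, 0, 0],
    [30, 36, 8, 0, 0, 0, 0],
    [30, 36, 8, 0, 0, 0, 0],
    [30, 36, 8, 0, 0, 0, 0],
    [30, 36, 8, 0, 0, 0, 0],
    [30, 36, 6, 0, 0, 0, 0],
    [30, 39, 6, 0, 0, 0, 0],
    [0, 0, 0, 0, 0, 0, 0],
    [0, 0, 0, 0, 0, 0, 0],
  ],
  force=15,
)

```text
clock: 1.5
tool_pos: [0.5925, -0.1438, 0.3301]
eef_rot: [0.999, 0.042, -0.001, -0.0]
contact_force: [-0.6, -0.7, 0.1]
opening: 0.999
finger_force: 0.0
```

```bash
python3 - <<'E'
from h import *
im,d,K,P,c=snap('wrist','w1.png'); np.savez('pics/w1.npz',im=im,d=d,K=K,P=P); print(c['intrinsics'],P.round(3).tolist()); print(r.get_state()['q'])
E
```

```text
[[325.1922621    0.         281.50622994]
 [  0.         325.1922621  210.86325031]
 [  0.           0.           1.        ]] [[0.084, 0.943, 0.322, 0.677], [-0.996, 0.079, 0.028, -0.137], [0.001, -0.323, 0.946, 0.475], [0.0, 0.0, 0.0, 1.0]]
[ 0.21574983  0.5725557  -0.08902298  1.49291686  0.05593782  1.08013904
 -1.37567377]
```

View pics/w1.png

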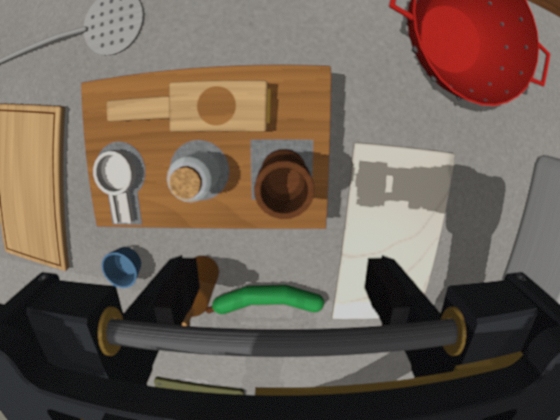

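The wrist picture shows the mortar rim at (284,183), cork at (187,181), rest dish at (116,172) with its neck to (126,220), tostonera from (107,108) to (270,105), and the square mat around (282,165). The red lookalike is out of view.

```bash
python3 - <<'E'
from h import *
z=np.load('pics/w1.npz');K,P,im=z['K'],z['P'],z['im']
print('mortar',plane((284.5,183),.16,K,P,True),'cork',plane((187,182),.132,K,P,True),'dish',plane((114.5,172.5),.082,K,P,True),'neck',plane([(118,221),(137,222)],.074,K,P,True))
print('tost hd',plane([(169,83),(267,82),(267,130),(170,131),(108,99),(108,119)],.088,K,P,True).round(3).tolist())
print('slab',plane([(356,144),(453,153),(333,317)],.012,K,P,True).round(3).tolist())
print('sq',plane([(251,140),(311,140)],.06,K,P,True).round(3).tolist())
print('shelf',plane([(82,83),(330,66),(326,228),(97,227)],.06,K,P,True).round(3).tolist())
cv2.imwrite('pics/w1c.png',cv2.resize(im[50:250,70:350],None,fx=2.8,fy=2.8,interpolation=cv2.INTER_CUBIC))
E
```

```text
mortar [[ 0.59961099 -0.14665268  0.16      ]] cork [[ 0.58569999 -0.03902532  0.132     ]] dish [[0.57933063 0.08084308 0.082     ]] neck [[0.50581033 0.08509794 0.074     ]
 [0.50723778 0.05366135 0.074     ]]
tost hd [[0.697, 0.001, 0.088], [0.702, -0.118, 0.088], [0.645, -0.123, 0.088], [0.638, -0.003, 0.088], [0.678, 0.086, 0.088], [0.652, 0.086, 0.088]]
slab [[0.631, -0.25, 0.012], [0.638, -0.412, 0.012], [0.328, -0.259, 0.012]]
sq [[0.628, -0.102, 0.06], [0.635, -0.179, 0.06]]
shelf [[0.704, 0.149, 0.06], [0.732, -0.194, 0.06], [0.516, -0.213, 0.06], [0.486, 0.133, 0.06]]
```

View pics/w1c.png

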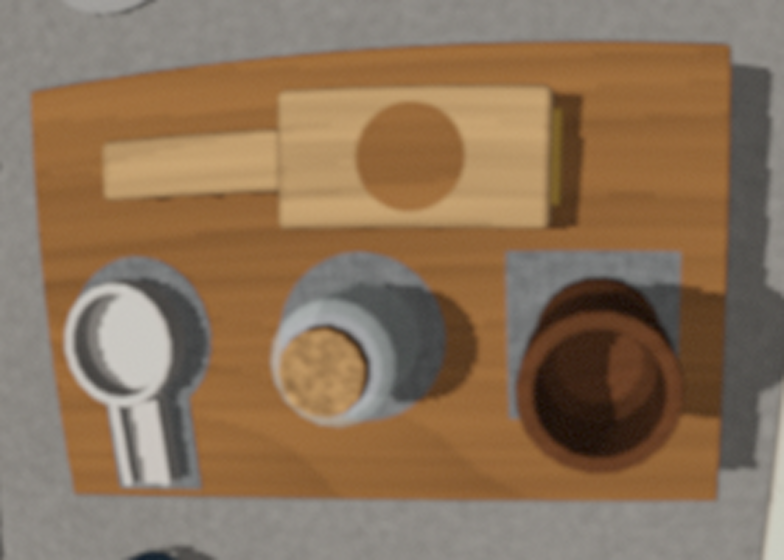

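The crop confirms the pale, wooden tostonera with the brass hinge at its head end, on the shelf. I'll start with the mortar.

Emit:
step_arm(
  series=[
    [0, -1.5, -40, 0, 0, 0, 0],
    [0, 0, -40, 0, 0, 0, 0],
    [0, 0, -40, 0, 0, 0, 0],
    [0, 0, -40, 0, 0, 0, 0],
    [0, 0, -30, 0, 0, 0, 0],
    [0, 0, -17, 0, 0, 0, 0],
    [0, 0, 0, 0, 0, 0, 0.2],
    [0, 0, 0, 0, 0, 0, 1],
    [0, 0, 0, 0, 0, 0, 1],
    [0, 0, 0, 0, 0, 0, 1],
    [0, 0, 0, 0, 0, 0, 1],
    [0, 0, 0, 0, 0, 0, 1],
    [0, 0, 0, 0, 0, 0, 1],
  ],
  force=15,
)

```text
clock: 2.85
tool_pos: [0.5931, -0.1466, 0.1252]
eef_rot: [0.999, 0.041, 0.001, 0.0]
contact_force: [-1.6, 1.4, 5.7]
opening: 0.705
finger_force: 15.0
```

Emit:
step_arm(
  series=[
    [0, 0, 20, 0, 0, 0, 1],
    [0, 0, 40, 0, 0, 0, 1],
    [0, -20, 0, 0, 0, 0, 1],
    [0, -40, 0, 0, 0, 0, 1],
    [0, -40, 0, 0, 0, 0, 1],
    [0, -40, 0, 0, 0, 0, 1],
    [1, -30, 0, 0, 0, 0, 1],
    [1, -18, -10, 0, 0, 0, 1],
    [0, 0, -35, 0, 0, 0, 1],
    [0, 0, -30, 0, 0, 0, 1],
    [0, 0, -20, 0, 0, 0, 1],
    [0, 0, -5, 0, 0, 0, 1],
    [0, 0, 0, 0, 0, 0, 1],
    [0, 0, -2, 0, 0, 0, 1],
    [0, 0, -2, 0, 0, 0, 1],
    [0, 0, -1, 0, 0, 0, 1],
    [0, 0, 0, 0, 0, 0, 1],
  ],
)

```text
clock: 4.55
tool_pos: [0.5945, -0.3349, 0.0792]
eef_rot: [0.999, 0.04, 0.0, 0.0]
contact_force: [0.3, -0.2, -3.5]
opening: 0.703
finger_force: 15.0
```

Emit:
step_arm(
  series=[
    [0, 0, -1, 0, 0, 0, 1],
    [0, 0, -1, 0, 0, 0, 1],
    [0, 0, 0, 0, 0, 0, 1],
  ],
)

```text
clock: 4.85
tool_pos: [0.5947, -0.3348, 0.0773]
eef_rot: [0.999, 0.04, 0.0, 0.0]
contact_force: [-0.9, 0.5, 1.9]
opening: 0.707
finger_force: 15.0
```

Emit:
step_arm(
  series=[
    [0, 0, 0, 0, 0, 0, 0.6],
    [0, 0, 0, 0, 0, 0, 0],
    [0, 0, 0, 0, 0, 0, 0],
    [0, 0, 0, 0, 0, 0, 0],
    [0, 0, 20, 0, 0, 0, 0],
    [0, 0, 40, 0, 0, 0, 0],
    [0, 0, 40, 0, 0, 0, 0],
    [0, 20, 40, 0, 0, 0, 0],
    [-2, 40, 25, 0, 0, 0, 0],
    [-2, 40, 0, 0, 0, 0, 0],
    [-2, 40, 0, 0, 0, 0, 0],
    [-2, 40, 0, 0, 0, 0, 0],
    [-2, 40, 0, 0, 0, 0, 0],
    [0, 40, 0, 0, 0, 0, 0],
    [0, 39, 0, 0, 0, 0, 0],
    [0, 0, 0, 0, 0, 0, 0],
    [0, 0, 0, 0, 0, 0, 0],
  ],
)

```text
clock: 6.55
tool_pos: [0.5844, -0.0348, 0.2418]
eef_rot: [0.999, 0.042, 0.0, 0.0]
contact_force: [-0.4, -0.4, -0.6]
opening: 1.0
finger_force: 0.0
```

```bash
python3 - <<'E'
from h import *
im,d,K,P,c=snap('wrist'); np.savez('pics/w2.npz',im=im,d=d,K=K,P=P)
cv2.imwrite('pics/w2c.png',cv2.resize(im[40:300,60:440],None,fx=2,fy=2,interpolation=cv2.INTER_CUBIC))
E
```

```text
(no output)
```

View pics/w2c.png

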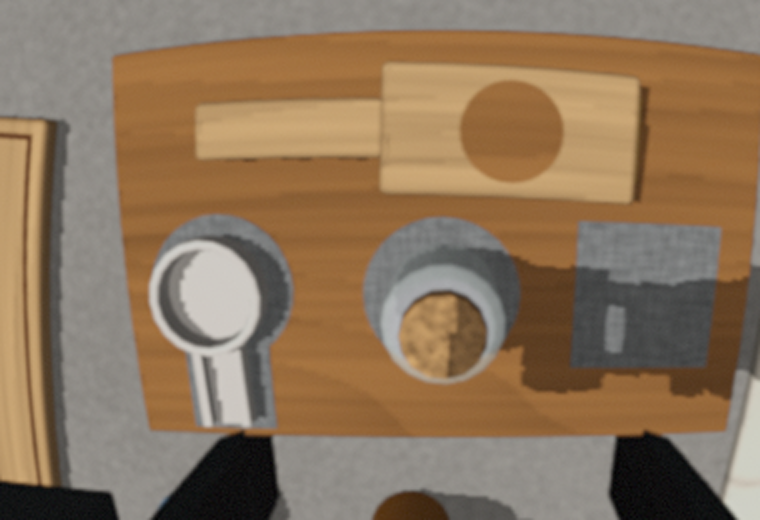

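The square mat's corners show at crop (580,222), (721,228), (708,366) and (573,366). The cork is at (443,336), the dish at (205,297), the neck end at (226,426), and the tostonera head from (381,63) to (633,203).

```bash
python3 - <<'E'
from h import *
z=np.load('pics/w2.npz');K,P,im=z['K'],z['P'],z['im']
f=lambda l,h:(plane(np.array(l)/2+[60,40],h,K,P,True)*1000).round(1)[:,:2].tolist()
print('cork',f([(443,336)],.132),'dish',f([(205,297)],.082),'neckend',f([(201,427),(248,425)],.074))
print('sq',f([(580,222),(721,228),(708,366),(573,366)],.06),np.mean(f([(580,222),(721,228),(708,366),(573,366)],.06),0))
print('tost',f([(383,63),(639,77),(632,203),(380,192),(196,105),(196,158)],.088))
print('shelf',f([(113,57),(150,430),(726,430)],.06))
print('roundmat L,T,R',f([(364,288),(441,217),(519,290)],.06))
print('longmat T, neck corners',f([(215,214),(292,290),(275,427)],.06))
E
```

```text
cork [[585.1, -35.2]] dish [[579.6, 85.3]] neckend [[501.2, 94.4], [505.7, 66.1]]
sq [[628.6, -102.2], [635.0, -181.3], [556.1, -189.5], [550.1, -109.4]] [ 592.45 -145.6 ]
tost [[697.3, 1.1], [703.9, -116.3], [644.0, -119.9], [637.7, -1.9], [675.5, 89.1], [650.0, 88.1]]
shelf [[703.6, 151.3], [487.5, 134.1], [516.3, -211.8]]
roundmat L,T,R [[584.2, 5.9], [624.3, -31.0], [589.8, -74.6]]
longmat T, neck corners [[618.9, 87.5], [580.4, 44.2], [498.9, 54.0]]
```

Emit:
step_arm(
  series=[
    [0.5, 0, -40, 0, 0, 0, 0],
    [0, 0, -40, 0, 0, 0, 0],
    [0, 0, -40, 0, 0, 0, 0],
    [0, 0, -30, 0, 0, 0, 0],
    [0, 0, -10, 0, 0, 0, 0],
    [0, 0, 0, 0, 0, 0, 0.25],
    [0, 0, 0, 0, 0, 0, 1],
    [0, 0, 0, 0, 0, 0, 1],
    [0, 0, 0, 0, 0, 0, 1],
    [0, 0, 0, 0, 0, 0, 1],
    [0, 0, 0, 0, 0, 0, 1],
  ],
  force=15,
)

```text
clock: 7.7
tool_pos: [0.5858, -0.0354, 0.0832]
eef_rot: [0.999, 0.04, 0.001, -0.0]
contact_force: [-1.7, 1.3, 6.3]
opening: 0.633
finger_force: 15.0
```

Emit:
step_arm(
  series=[
    [0, 0, 20, 0, 0, 0, 1],
    [0, 0, 40, 0, 0, 0, 1],
    [-5, -20, 0, 0, 0, 0, 1],
    [-12, -40, 0, 0, 0, 0, 1],
    [-12, -40, 0, 0, 0, 0, 1],
    [-12, -40, 0, 0, 0, 0, 1],
    [-12, -40, 0, 0, 0, 0, 1],
    [-12, -40, 0, 0, 0, 0, 1],
    [-11, -40, 0, 0, 0, 0, 1],
    [-5, -30, 0, 0, 0, 0, 1],
    [0, -9, -20, 0, 0, 0, 1],
    [0, 0, -35, 0, 0, 0, 1],
    [0, 0, -30, 0, 0, 0, 1],
    [0, 0, -15, 0, 0, 0, 1],
    [0, 0, -4, 0, 0, 0, 1],
    [0, 0, -1, 0, 0, 0, 1],
    [0, 0, -1, 0, 0, 0, 1],
    [0, 0, -1, 0, 0, 0, 1],
    [0, 0, 0, 0, 0, 0, 1],
  ],
)

```text
clock: 9.6
tool_pos: [0.5043, -0.335, 0.0356]
eef_rot: [0.999, 0.04, 0.001, 0.0]
contact_force: [-0.4, 0.6, -1.6]
opening: 0.631
finger_force: 15.0
```

Emit:
step_arm(
  series=[
    [0, 0, -1, 0, 0, 0, 1],
    [0, 0, 0, 0, 0, 0, 0.5],
    [0, 0, 0, 0, 0, 0, 0],
    [0, 0, 0, 0, 0, 0, 0],
    [0, 0, 0, 0, 0, 0, 0],
    [0, 0, 20, 0, 0, 0, 0],
    [0, 0, 40, 0, 0, 0, 0],
    [0, 0, 40, 0, 0, 0, 0],
    [5, 20, 40, 0, 0, 0, 0],
    [10, 40, 5, 0, 0, 0, 0],
    [10, 40, 0, 0, 0, 0, 0],
    [10, 45, 0, 0, 0, 0, 0],
    [10, 45, 0, 0, 0, 0, 0],
    [10, 45, 0, 0, 0, 0, 0],
    [10, 45, 0, 0, 0, 0, 0],
    [10, 45, 0, 0, 0, 0, 0],
    [0, 45, 0, 0, 0, 0, 0],
    [0, 40, 0, 0, 0, 0, 0],
    [0, 10, 0, 0, 0, 0, 0],
    [0, 0, 0, 0, 0, 0, 0],
  ],
)

```text
clock: 11.6
tool_pos: [0.5785, 0.0878, 0.1786]
eef_rot: [0.999, 0.043, -0.0, -0.0]
contact_force: [0.6, 0.1, -0.1]
opening: 0.999
finger_force: 0.0
```

```bash
python3 - <<'E'
from h import *
im,d,K,P,c=snap('wrist'); np.savez('pics/w3.npz',im=im,d=d,K=K,P=P)
print(r.get_state()['tool_pos'],r.get_state()['q'].round(2))
cv2.imwrite('pics/w3.png',cv2.resize(im[20:320,120:520],None,fx=2,fy=2,interpolation=cv2.INTER_CUBIC))
E
```

```text
[0.57866905 0.0848353  0.17859977] [-0.18  0.71 -0.08  1.75  0.08  0.68 -1.79]
```

View pics/w3.png

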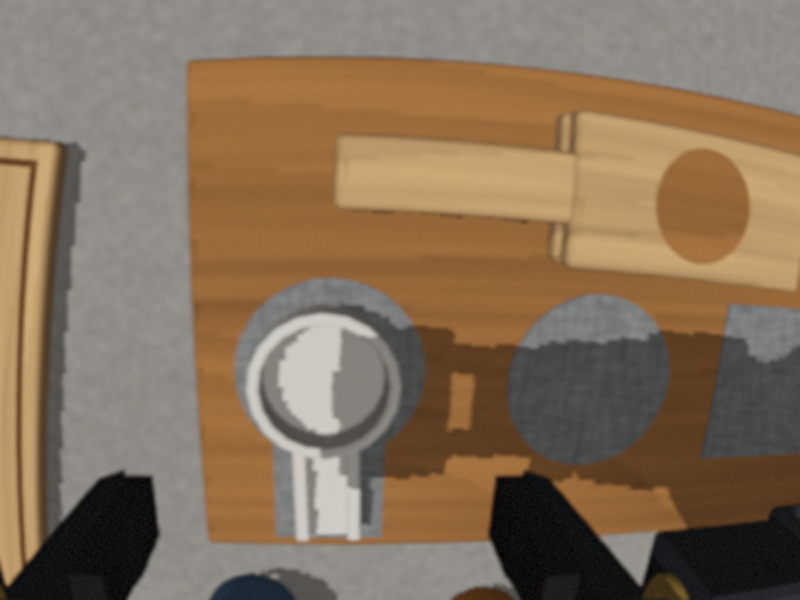

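The crop shows the dish outer ring centred at (324,382), the neck end at (330,541), the round mat with extremes (508,385), (668,372), (600,293) and (580,465), and the long mat with left (235,368), top (330,277) and right (425,372).

```bash
python3 - <<'E'
from h import *
z=np.load('pics/w3.npz');K,P,im=z['K'],z['P'],z['im']
f=lambda l,h:(plane(np.array(l)/2+[120,20],h,K,P,True)*1000).round(1)[:,:2]
print('dish',f([(324,383)],.082),'neckend',f([(294,541),(362,541)],.074).tolist())
def circ(p):
    A=np.c_[2*p,np.ones(len(p))]; s=np.linalg.lstsq(A,(p**2).sum(1),rcond=None)[0]; return s[:2].round(1),np.sqrt(s[2]+s[0]**2+s[1]**2).round(1)
print('round',circ(f([(508,385),(668,372),(600,293),(580,465),(645,320),(540,320)],.06)))
print('long',circ(f([(235,368),(265,305),(330,277),(390,304),(425,372)],.06)),f([(275,537),(382,537),(275,460),(382,465)],.06).tolist())
print('tost',f([(337,136),(337,208),(579,111),(568,268)],.088).tolist())
E
```

```text
dish [[580.7  87.2]] neckend [[501.4, 94.1], [504.0, 63.4]]
round (array([583. , -34.5]), np.float64(40.7))
long (array([577.5,  84.5]), np.float64(40.6)) [[493.8, 103.2], [498.0, 52.3], [534.8, 105.4], [536.3, 57.1]]
tost [[675.3, 90.7], [649.3, 88.4], [697.2, 2.0], [636.9, -1.7]]
```

Emit:
step_arm(
  series=[
    [1, 1.5, -30, 0, 0, 0, 0],
    [0, 0, -40, 0, 0, 0, 0],
    [0, 0, -30, 0, 0, 0, 0],
    [0, 0, -11, 0, 0, 0, 0],
    [0, 0, -4, 0, 0, 0, 0],
    [0, 0, -1, 0, 0, 0, 0],
    [0, 0, 0, 0, 0, 0, 0.2],
    [0, 0, 0, 0, 0, 0, 1],
    [0, 0, 0, 0, 0, 0, 1],
    [0, 0, 0, 0, 0, 0, 1],
    [0, 0, 0, 0, 0, 0, 1],
    [0, 0, 0, 0, 0, 0, 1],
  ],
  force=20,
)

```text
clock: 12.85
tool_pos: [0.5805, 0.0873, 0.0636]
eef_rot: [0.999, 0.04, 0.001, -0.0]
contact_force: [-0.5, 0.7, 6.6]
opening: 0.707
finger_force: 20.0
```

Emit:
step_arm(
  series=[
    [0, 0, 20, 0, 0, 0, 1],
    [0, 0, 40, 0, 0, 0, 1],
    [0, 0, 40, 0, 0, 0, 1],
    [0, -20, 20, 0, 0, 0, 1],
    [0, -40, 0, 0, 0, 0, 1],
    [0, -45, 0, 0, 0, 0, 1],
    [0, -45, 0, 0, 0, 0, 1],
    [0, -45, 0, 0, 0, 0, 1],
    [0, -45, 0, 0, 0, 0, 1],
    [-25, -40, 0, 0, 0, 0, 1],
    [-30, -40, 0, 0, 0, 0, 1],
    [-35, -40, 0, 0, 0, 0, 1],
    [-35, -40, 0, 0, 0, 0, 1],
    [-25, -21, 0, 0, 0, 0, 1],
    [-10, 0, 0, 0, 0, 0, 1],
    [0, 0, -40, 0, 0, 0, 1],
    [0, 0, -40, 0, 0, 0, 1],
    [0, 0, -40, 0, 0, 0, 1],
    [0, 0, -30, 0, 0, 0, 1],
    [0, 0, -10, 0, 0, 0, 1],
  ],
)

```text
clock: 14.85
tool_pos: [0.423, -0.3273, 0.02]
eef_rot: [0.999, 0.041, -0.002, -0.002]
contact_force: [-0.7, 1.1, -0.5]
opening: 0.704
finger_force: 20.0
```

Emit:
step_arm(
  series=[
    [0, 0, 0, 0, 0, 0, 1],
    [0, 0, -2, 0, 0, 0, 1],
    [0, 0, 0, 0, 0, 0, 1],
  ],
)

```text
clock: 15.15
tool_pos: [0.4249, -0.33, 0.0221]
eef_rot: [0.999, 0.04, 0.001, 0.001]
contact_force: [-0.3, 0.3, -1.1]
opening: 0.703
finger_force: 20.0
```

Emit:
step_arm(
  series=[
    [0, 0, -4, 0, 0, 0, 1],
    [0, 0, -1, 0, 0, 0, 1],
    [0, 0, -1, 0, 0, 0, 1],
    [0, 0, -0.5, 0, 0, 0, 1],
    [0, 0, 0, 0, 0, 0, 1],
  ],
)

```text
clock: 15.65
tool_pos: [0.4242, -0.3298, 0.0156]
eef_rot: [0.999, 0.04, 0.0, 0.0]
contact_force: [-2.0, 0.3, 10.2]
opening: 0.709
finger_force: 20.0
```

Emit:
step_arm(
  series=[
    [0, 0, 0, 0, 0, 0, 0.5],
    [0, 0, 0, 0, 0, 0, 0],
    [0, 0, 0, 0, 0, 0, 0],
    [0, 0, 0, 0, 0, 0, 0],
    [0, 0, 20, 0, 0, 0, 0],
    [0, 0, 40, 0, 0, 0, 0],
    [0, 0, 40, 0, 0, 0, 0],
    [0, 0, 45, 0, 0, 0, 0],
    [0, 10, 45, 0, 0, 0, 0],
    [20, 30, 0, 0, 0, 0.14, 0],
    [30, 30, 0, 0, 0, 0.14, 0],
    [30, 30, 0, 0, 0, 0.14, 0],
    [30, 35, 0, 0, 0, 0.14, 0],
    [30, 35, 0, 0, 0, 0.14, 0],
    [30, 35, 0, 0, 0, 0.14, 0],
    [30, 35, 0, 0, 0, 0.14, 0],
    [30, 35, 0, 0, 0, 0.14, 0],
    [15, 22, 0, 0, 0, 0.14, 0],
    [0, 0, 0, 0, 0, 0.14, 0],
  ],
)

```text
clock: 17.55
tool_pos: [0.6706, -0.026, 0.2039]
eef_rot: [0.734, 0.679, 0.002, -0.001]
contact_force: [0.5, -0.1, -0.2]
opening: 0.996
finger_force: 0.0
```

Emit:
step_arm(
  series=[
    [0, 0, 0, 0, 0, 0.14, 0],
    [0, 0, 0, 0, 0, 0, 0],
    [0, 0, 0, 0, 0, 0, 0],
    [0, 0, 0, 0, 0, 0, 0],
  ],
)

```text
clock: 17.95
tool_pos: [0.6688, -0.0329, 0.2042]
eef_rot: [0.69, 0.724, -0.0, 0.0]
contact_force: [-0.8, -0.7, 0.1]
opening: 0.998
finger_force: 0.0
```

```bash
python3 - <<'E'
from h import *
im,d,K,P,c=snap('wrist','w4.png'); np.savez('pics/w4.npz',im=im,d=d,K=K,P=P)
s=r.get_state();print(s['tool_pos'],s['eef_rot'],s['q'].round(2))
E
```

```text
[ 0.66885202 -0.0328077   0.2042788 ] [ 6.89979020e-01  7.23829346e-01 -1.21376271e-04  1.26327744e-04] [ 0.26  0.84 -0.57  1.44  0.49  1.01 -0.37]
```

View pics/w4.png

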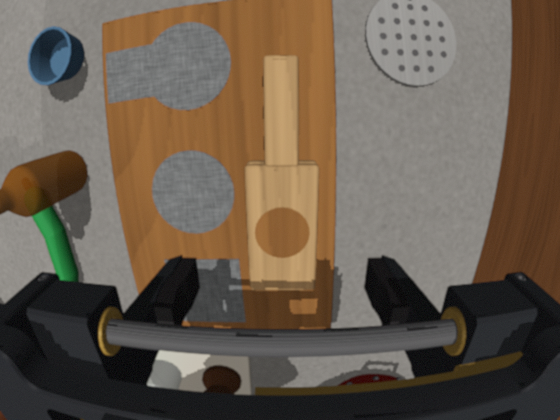

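The bare mats and the tostonera are in view: head corners at about (247,164), (317,164), (314,290) and (248,287), handle end at (264,56) to (297,56).

```bash
python3 - <<'E'
from h import *
z=np.load('pics/w4.npz');K,P,im=z['K'],z['P'],z['im']
X=None
hsv=cv2.cvtColor(im,cv2.COLOR_BGR2HSV)
print(hsv[110,280],hsv[200,260],hsv[100,240],hsv[235,283])
f=lambda l,h:(plane(np.array(l),h,K,P,True)*1000).round(1)[:,:2]
print('tost',f([(247,164),(317,164),(314,290),(248,287),(264,56),(297,56)],.088).tolist())
g=cv2.cvtColor(im,cv2.COLOR_BGR2GRAY); m=(cv2.cvtColor(im,cv2.COLOR_BGR2HSV)[...,2]<0)
def mats():
    m=cv2.morphologyEx(((hsv[...,1]<60)).astype(np.uint8),cv2.MORPH_OPEN,np.ones((5,5)))
    n,L,S,C=cv2.connectedComponentsWithStats(m)
    for i in range(1,n):
        if 2000<S[i,4]<20000:
            v,u=np.nonzero(L==i); p=plane(np.c_[u,v],.06,K,P,True)[:,:2]*1000
            hull=cv2.convexHull(p.astype(np.float32)); print(C[i].round(),S[i,4],'circ',cv2.minEnclosingCircle(hull),'rect',cv2.minAreaRect(hull))
            if C[i][1]<100:
                q=p; print('pts ext',q.min(0),q.max(0))
mats()
E
```

```text
[ 18 109 196] [ 17 109 189] [ 15 157 133] [ 15 156 137]
tost [[639.7, 1.0], [696.9, 3.7], [704.4, -116.0], [641.7, -115.6], [650.1, 89.2], [675.9, 90.4]]
[172.  68.] 7950 circ ((555.6863403320312, 84.2260513305664), 63.334354400634766) rect ((557.7367553710938, 83.61026000976562), (122.69036865234375, 81.26302337646484), 5.071077346801758)
pts ext [495.12377843  45.03084049] [618.97785126 126.24810735]
[193. 191.] 5268 circ ((583.9325561523438, -33.64260482788086), 40.90357971191406) rect ((584.1060791015625, -33.8604621887207), (80.55812072753906, 80.4487075805664), 0.7422775626182556)
[217. 292.] 3030 circ ((596.1785278320312, -143.19239807128906), 52.97835159301758) rect ((596.341064453125, -143.18673706054688), (72.52580261230469, 79.54232788085938), 4.674310207366943)
```

Emit:
step_arm(
  series=[
    [0, 1, -40, 0, 0, 0, 0],
    [0, 0, -40, 0, 0, 0, 0],
    [0, 0, -40, 0, 0, 0, 0],
    [0, 0, -14, 0, 0, 0, 0],
    [0, 0, -5, 0, 0, 0, 0],
    [0, 0, -1, 0, 0, 0, 0],
    [0, 0, 0, 0, 0, 0, 0.2],
    [0, 0, 0, 0, 0, 0, 1],
    [0, 0, 0, 0, 0, 0, 1],
    [0, 0, 0, 0, 0, 0, 1],
    [0, 0, 0, 0, 0, 0, 1],
    [0, 0, 0, 0, 0, 0, 1],
  ],
  force=30,
)

```text
clock: 19.2
tool_pos: [0.6693, -0.0316, 0.0653]
eef_rot: [0.689, 0.725, 0.0, 0.0]
contact_force: [-1.2, -0.6, 5.6]
opening: 0.698
finger_force: 30.0
```

Emit:
step_arm(
  series=[
    [0, 0, 15, 0, 0, 0, 1],
    [0, 0, 30, 0, 0, 0, 1],
    [0, 0, 40, 0, 0, 0, 1],
    [0, 15, 20, 0, 0, 0, 1],
    [-5, 30, 0, 0, 0, 0.1, 1],
    [-10, 30, 0, 0, 0, 0.1, 1],
    [-12, 30, 0, 0, 0, 0.1, 1],
    [-12, 30, 0, 0, 0, 0.1, 1],
    [-12, 30, 0, 0, 0, 0.1, 1],
    [-12, 30, 0, 0, 0, 0.1, 1],
    [-12, 30, 0, 0, 0, 0.1, 1],
    [-12, 30, 0, 0, 0, 0.1, 1],
    [-12, 30, 0, 0, 0, 0.1, 1],
    [-12, 30, 0, 0, 0, 0.1, 1],
    [-10, 30, 0, 0, 0, 0.1, 1],
    [-5, 30, 0, 0, 0, 0.1, 1],
    [0, 16, 0, 0, 0, 0.1, 1],
    [0, 0, 0, 0, 0, 0.1, 1],
    [0, 0, 0, 0, 0, 0.031, 1],
    [0, 0, 0, 0, 0, 0, 1],
  ],
)

```text
clock: 21.2
tool_pos: [0.5432, 0.3585, 0.1691]
eef_rot: [0.046, 0.999, -0.001, -0.0]
contact_force: [0.2, -0.1, -3.6]
opening: 0.698
finger_force: 30.0
```

```bash
python3 - <<'E'
from h import *
s=r.get_state();print(s['tool_pos'],s['eef_rot'],s['q'].round(2))
im,d,K,P,c=snap('wrist','w5.png'); np.savez('pics/w5.npz',im=im,d=d,K=K,P=P)
E
```

```text
[0.54317272 0.3585402  0.16907825] [ 4.58256467e-02  9.98949295e-01 -5.50585157e-04 -1.11136431e-04] [-0.23  0.93 -0.86  1.53  0.78  1.05  0.19]
```

View pics/w5.png

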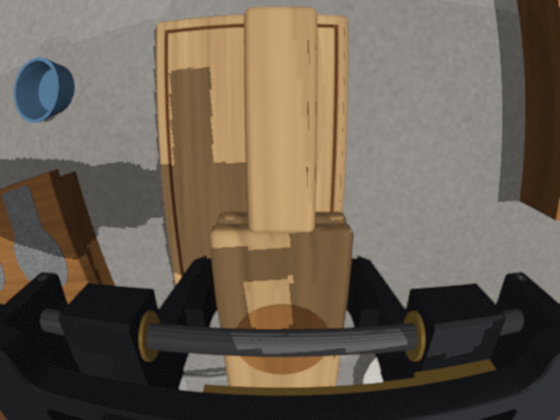

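The board's near edge runs from (157,22) to (347,17), its left edge from (157,22) to (180,270). The held tostonera's handle end spans (245,10) to (316,12) at the picture top.

```bash
python3 - <<'E'
from h import *
z=np.load('pics/w5.npz');K,P,im=z['K'],z['P'],z['im']
f=lambda l,h:(plane(np.array(l),h,K,P,True)*1000).round(1)[:,:2]
c=f([(157,22),(347,17),(163,120),(173,240),(346,100),(345,180)],.018);print(c.tolist())
d=c[3]-c[0];print('edge ang',np.degrees(np.arctan2(d[1],d[0])), np.degrees(np.arctan2(*(c[5]-c[1])[::-1])))
e=(c[1]-c[0]);print('near edge len',np.linalg.norm(e),'ang',np.degrees(np.arctan2(e[1],e[0])))
m=(c[0]+c[1])/2;a=np.radians(-5.2);print('centre from near edge',m+155*np.array([np.cos(a),np.sin(a)]))
h=.169+.0205
t=f([(247,10),(316,12),(246,228),(314,230)],h-.003);print('handle',t.tolist())
E
```

```text
[[364.3, 257.6], [382.1, 432.2], [460.5, 253.6], [582.0, 241.5], [460.4, 424.2], [535.3, 419.0]]
edge ang -4.229608611774095 -4.9245497001189635
near edge len 175.50498568416793 ang 84.1789604348697
centre from near edge [527.56208179 330.85195007]
handle [[420.9, 356.3], [424.2, 382.7], [510.0, 346.3], [513.5, 375.0]]
```

Emit:
step_arm(
  series=[
    [0, -14, 0, 0, 0, 0, 1],
    [0, -15, -10, 0, 0, 0, 1],
    [0, 0, -40, 0, 0, 0, 1],
    [0, 0, -40, 0, 0, 0, 1],
    [0, 0, -35, 0, 0, 0, 1],
    [0, 0, -14, 0, 0, 0, 1],
    [0, 0, -3, 0, 0, 0, 1],
    [0, 0, -1, 0, 0, 0, 1],
    [0, 0, -1, 0, 0, 0, 1],
    [0, 0, 0, 0, 0, 0, 1],
  ],
)

```text
clock: 22.25
tool_pos: [0.5438, 0.3312, 0.0268]
eef_rot: [0.045, 0.999, 0.001, 0.001]
contact_force: [-0.6, -0.4, -3.2]
opening: 0.705
finger_force: 30.0
```

Emit:
step_arm(
  series=[
    [0, -1, -2, 0, 0, 0, 1],
    [0, 0, -1, 0, 0, 0, 1],
    [0, 0, -0.5, 0, 0, 0, 1],
    [0, 0, 0, 0, 0, 0, 1],
  ],
)

```text
clock: 22.65
tool_pos: [0.5434, 0.3295, 0.0233]
eef_rot: [0.045, 0.999, 0.0, 0.001]
contact_force: [-1.7, -2.1, 7.1]
opening: 0.697
finger_force: 30.0
```

Emit:
step_arm(
  series=[
    [0, 0, 0, 0, 0, 0, 0.5],
    [0, 0, 0, 0, 0, 0, 0],
    [0, 0, 0, 0, 0, 0, 0],
    [0, 0, 0, 0, 0, 0, 0],
    [0, 0, 20, 0, 0, 0, 0],
    [0, 0, 40, 0, 0, 0, 0],
    [0, 0, 40, 0, 0, 0, 0],
    [0, 0, 45, 0, 0, 0, 0],
    [0, 0, 45, 0, 0, 0, 0],
    [0, 0, 30, 0, 0, 0, 0],
    [0, 0, 0, 0, 0, 0, 0],
  ],
)

```text
clock: 23.75
tool_pos: [0.544, 0.3323, 0.2484]
eef_rot: [0.045, 0.999, 0.004, 0.003]
contact_force: [-0.0, 0.0, 2.0]
opening: 1.001
finger_force: 0.0
```

```bash
python3 - <<'E'
from h import *
im,d,K,P,c=snap('wrist','w6.png'); np.savez('pics/w6.npz',im=im,d=d,K=K,P=P)
cv2.imwrite('pics/w6c.png',cv2.resize(im[0:380,100:460],None,fx=1.55,fy=1.55,interpolation=cv2.INTER_CUBIC))
im,d,K,P,c=snap('scene'); X=pts(d,K,P)
for lab,lo,hi in(('tost',.038,.054),('board',.012,.024)):
    m=(X[...,2]>lo)&(X[...,2]<hi)&(X[...,1]>.2)&(X[...,1]<.45)&(X[...,0]>.33)&(X[...,0]<.72)&(d>0)
    m=cv2.morphologyEx(m.astype(np.uint8),cv2.MORPH_OPEN,np.ones((3,3)))
    n,L,S,C=cv2.connectedComponentsWithStats(m)
    for i in range(1,n):
        if S[i,4]>400: print(lab,S[i,4],cv2.minAreaRect((X[L==i][:,:2]*1000).astype(np.float32)))
E
```

```text
tost 1045 ((525.8818359375, 330.88580322265625), (63.15834045410156, 210.972900390625), 84.00723266601562)
board 3585 ((525.6224365234375, 329.44500732421875), (182.4961700439453, 311.62481689453125), 84.05337524414062)
```

View pics/w6c.png

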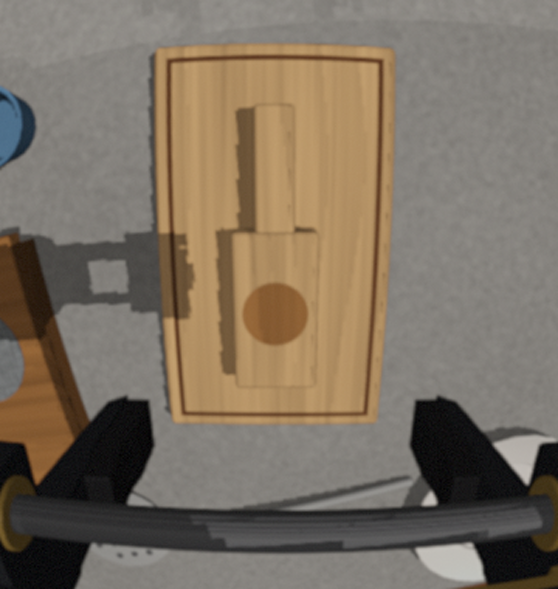

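The tostonera lies flat, centred and lengthwise on the board. Next is the spoon rest.

Emit:
step_arm(
  series=[
    [0, -20, 0, 0, 0, 0.02, 0],
    [-8, -40, 0, 0, 0, 0.02, 0],
    [-8, -40, 0, 0, 0, 0.02, 0],
    [-8, -40, 0, 0, 0, 0.02, 0],
    [-8, -40, 0, 0, 0, 0.02, 0],
    [-8, -40, 0, 0, 0, 0.02, 0],
    [-8, -40, 0, 0, 0, 0.02, 0],
    [-8, -40, 0, 0, 0, 0.02, 0],
    [-8, -40, 0, 0, 0, 0.015, 0],
    [-8, -40, 0, 0, 0, 0, 0],
    [-8, -40, 0, 0, 0, 0, 0],
    [-8, -40, 0, 0, 0, 0, 0],
    [-8, -40, 0, 0, 0, 0, 0],
    [-8, -40, 0, 0, 0, 0, 0],
    [-8, -40, 0, 0, 0, 0, 0],
    [-8, -40, 0, 0, 0, 0, 0],
    [0, -30, 0, 0, 0, 0, 0],
    [0, -10, 0, 0, 0, 0, 0],
    [0, 0, 0, 0, 0, 0, 0],
  ],
)

```text
clock: 25.75
tool_pos: [0.4222, -0.331, 0.2407]
eef_rot: [-0.041, 0.999, 0.001, -0.001]
contact_force: [0.4, 0.6, 0.6]
opening: 0.999
finger_force: 0.0
```

```bash
python3 - <<'E'
from h import *
s=r.get_state();print(s['tool_pos'],s['eef_rot'],s['q'].round(2))
im,d,K,P,c=snap('wrist','w7.png'); np.savez('pics/w7.npz',im=im,d=d,K=K,P=P)
E
```

```text
[ 0.42221936 -0.33095348  0.2406656 ] [-4.14283209e-02  9.99140866e-01  9.05266635e-04 -6.35454898e-04] [ 1.19  0.78 -1.1   1.8   0.79  1.08  1.44]
```

View pics/w7.png

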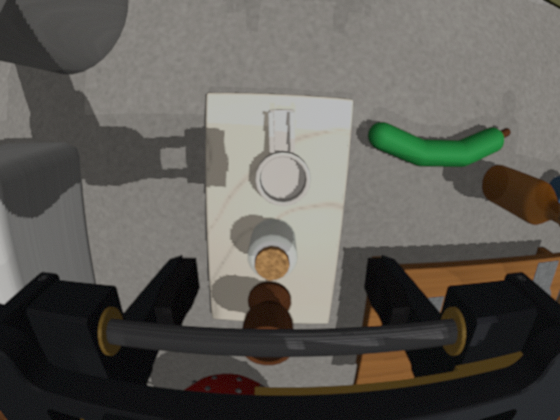

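The rest is at (282,177) with its neck end at (280,110), the cork at (271,263) and the mortar rim at (268,338).

```bash
python3 - <<'E'
from h import *
z=np.load('pics/w7.npz');K,P,im=z['K'],z['P'],z['im']
f=lambda l,h:(plane(np.array(l,float),h,K,P,True)*1000).round(1)[:,:2]
d=f([(282,177)],.034)[0];n=f([(279.5,110)],.026)[0]
print(d,n,np.degrees(np.arctan2(*(d-n)[::-1])),'cork',f([(271,263)],.084),'mortar',f([(268,338)],.112))
E
```

```text
[ 418.6 -330.9] [ 345.4 -339.7] 6.855118980100538 cork [[ 499.5 -335.8]] mortar [[ 578.8 -333. ]]
```

Emit:
step_arm(
  series=[
    [1, 0, -40, 0, 0, 0, 0],
    [0, 0, -45, 0, 0, 0, 0],
    [0, 0, -45, 0, 0, 0, 0],
    [0, 0, -45, 0, 0, 0, 0],
    [0, 0, -30, 0, 0, 0, 0],
    [0, 0, -14, 0, 0, 0, 0],
    [0, 0, -4, 0, 0, 0, 0],
    [0, 0, -1, 0, 0, 0, 0],
    [0, 0, 0, 0, 0, 0, 0.2],
    [0, 0, 0, 0, 0, 0, 1],
    [0, 0, 0, 0, 0, 0, 1],
    [0, 0, 0, 0, 0, 0, 1],
    [0, 0, 0, 0, 0, 0, 1],
    [0, 0, 0, 0, 0, 0, 1],
  ],
  force=20,
)

```text
clock: 27.2
tool_pos: [0.4244, -0.3306, 0.0185]
eef_rot: [-0.042, 0.999, -0.0, 0.0]
contact_force: [-0.8, 0.1, 6.0]
opening: 0.71
finger_force: 20.0
```

Emit:
step_arm(
  series=[
    [0, 0, 20, 0, 0, 0, 1],
    [0, 0, 40, 0, 0, 0, 1],
    [0, 0, 40, 0, 0, 0, 1],
    [0, 0, 40, 0, 0, 0, 1],
    [20, 20, 10, 0, 0, 0, 1],
    [30, 30, 0, 0, 0, 0, 1],
    [30, 30, 0, 0, 0, 0, 1],
    [30, 30, 0, 0, 0, 0, 1],
    [30, 30, 0, 0, 0, 0, 1],
    [14, 35, 0, 0, 0, 0, 1],
    [0, 40, 0, 0, 0, 0, 1],
    [0, 40, 0, 0, 0, 0, 1],
    [0, 40, 0, 0, 0, 0, 1],
    [0, 40, 0, 0, 0, 0, 1],
    [0, 40, 0, 0, 0, 0, 1],
    [0, 30, 0, 0, 0, 0, 1],
    [0, 11, -40, 0, 0, 0, 1],
    [0, 0, -30, 0, 0, 0, 1],
    [0, 0, 0, 0, 0, 0, 1],
  ],
)

```text
clock: 29.1
tool_pos: [0.575, 0.084, 0.0939]
eef_rot: [-0.043, 0.999, -0.002, -0.004]
contact_force: [-1.3, -1.8, -1.8]
opening: 0.706
finger_force: 20.0
```

```bash
python3 - <<'E'
from h import *
s=r.get_state();print(s['tool_pos'],s['eef_rot'],s['q'].round(2))
im,d,K,P,c=snap('wrist','w8.png'); np.savez('pics/w8.npz',im=im,d=d,K=K,P=P)
E
```

```text
[0.57503994 0.08398038 0.09385091] [-0.04325846  0.99905492 -0.00165313 -0.00390507] [ 0.24  0.98 -0.86  1.79  0.97  0.88  0.56]
```

View pics/w8.png

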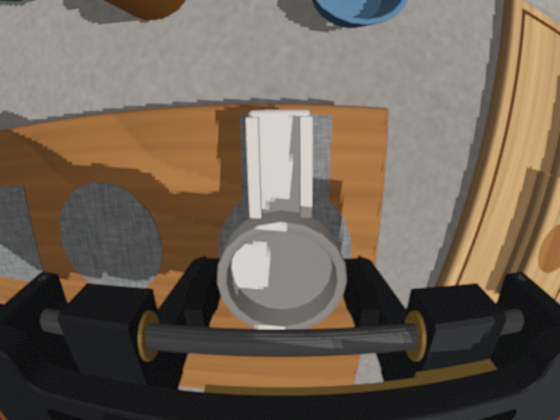

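The held rest's neck end spans (247,113) to (312,112), its neck sides go down to (254,217) and (306,215), and the mat strip under it spans u 240–331 at its end.

```bash
python3 - <<'E'
from h import *
z=np.load('pics/w8.npz');K,P,im=z['K'],z['P'],z['im']
f=lambda l,h:(plane(np.array(l,float),h,K,P,True)*1000).round(1)[:,:2]
n=f([(247,113),(312,112)],.101);dr=f([(282,272.5)],.109)[0]
print('neck',n.tolist(),'dish',dr,'yaw',np.degrees(np.arctan2(*(dr-n.mean(0))[::-1])))
print('mat strip',f([(240,116),(331,114),(330,190)],.06).tolist())
s=f([(248,130),(256,210),(312,130),(309,210)],.101);print(s.tolist(),[np.degrees(np.arctan2(*(b-a)[::-1])) for a,b in((s[0],s[1]),(s[2],s[3]))])
E
```

```text
neck [[497.1, 62.3], [494.4, 89.6]] dish [566.1  83.2] yaw 5.883910830386047
mat strip [[500.1, 54.2], [494.5, 103.8], [537.6, 108.3]]
[[504.4, 63.3], [539.8, 69.1], [502.0, 90.4], [537.7, 92.9]] [np.float64(9.304772340643321), np.float64(4.005770035608288)]
```

Emit:
step_arm(
  series=[
    [0, 0.5, -10, 0, 0, 0, 1],
    [0, 0, -8, 0, 0, 0, 1],
    [0, 0, 0, 0, 0, 0, 1],
    [0, 0, 0, 0, 0, 0, 1],
  ],
)

```text
clock: 29.55
tool_pos: [0.5782, 0.0858, 0.0801]
eef_rot: [-0.042, 0.999, 0.0, 0.0]
contact_force: [0.5, -0.2, -1.8]
opening: 0.703
finger_force: 20.0
```

Emit:
step_arm(
  series=[
    [0, 0, -8, 0, 0, 0, 1],
    [0, 0, -3, 0, 0, 0, 1],
    [0, 0, -1, 0, 0, 0, 1],
    [0, 0, -1, 0, 0, 0, 1],
    [0, 0, -0.5, 0, 0, 0, 1],
    [0, 0, 0, 0, 0, 0, 1],
  ],
)

```text
clock: 30.15
tool_pos: [0.5779, 0.086, 0.0666]
eef_rot: [-0.043, 0.999, -0.0, 0.0]
contact_force: [-1.1, -0.6, 1.9]
opening: 0.707
finger_force: 20.0
```

Emit:
step_arm(
  series=[
    [0, 0, 0, 0, 0, 0, 0.5],
    [0, 0, 0, 0, 0, 0, 0],
    [0, 0, 0, 0, 0, 0, 0],
    [0, 0, 0, 0, 0, 0, 0],
    [0, 0, 20, 0, 0, 0, 0],
    [0, 0, 40, 0, 0, 0, 0],
    [0, 0, 40, 0, 0, 0, 0],
    [0, 0, 40, 0, 0, 0, 0],
    [0, 0, 10, 0, 0, 0, 0],
    [0, 0, 0, 0, 0, 0, 0],
  ],
)

```text
clock: 31.15
tool_pos: [0.5788, 0.0864, 0.2177]
eef_rot: [-0.042, 0.999, 0.0, 0.002]
contact_force: [0.4, -0.3, 0.1]
opening: 1.001
finger_force: 0.0
```

```bash
cat > rest.py <<'E'
from h import *
im,d,K,P,c=snap('wrist','w9.png'); np.savez('pics/w9.npz',im=im,d=d,K=K,P=P)
hsv=cv2.cvtColor(im,cv2.COLOR_BGR2HSV)
# shelf-grey/white region (mat + rest), unsaturated, inside a window
m=((hsv[...,1]<70)).astype(np.uint8); m=cv2.morphologyEx(m,cv2.MORPH_OPEN,np.ones((3,3)))
n,L,S,C=cv2.connectedComponentsWithStats(m)
for i in range(1,n):
    if 2500<S[i,4]<25000: print(C[i].round(),S[i])
E
python3 rest.py; python3 -c "
from h import *
z=np.load('pics/w9.npz');im=z['im'];cv2.imwrite('pics/w9c.png',cv2.resize(im[60:300,150:430],None,fx=2.5,fy=2.5,interpolation=cv2.INTER_CUBIC))"
```

```text
[281. 169.] [ 239  104   84  126 7862]
[164. 186.] [ 127  147   75   78 4551]
[ 77. 188.] [  45  152   65   71 3760]
```

View pics/w9c.png

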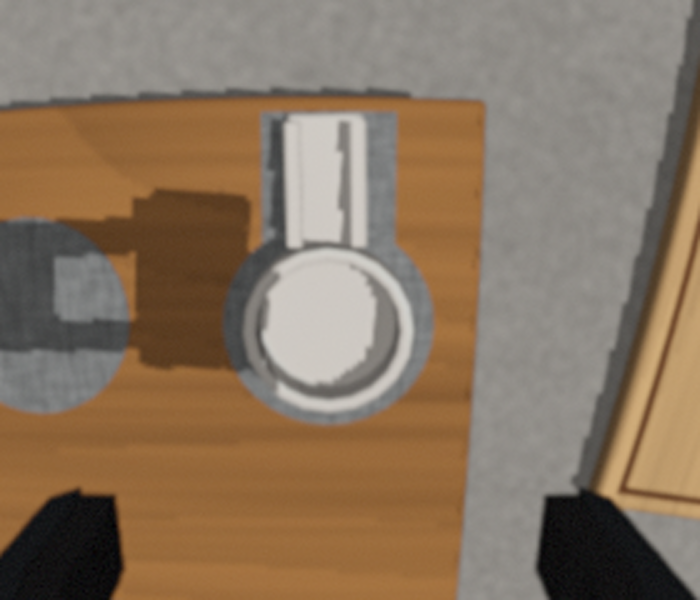

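The dish spans u 243–414 with its bottom at 412, and the mat disc spans 223–434 with its bottom at 424. The neck (285–367) sits in the strip (261–397), so it looks centred and aligned.

```bash
python3 - <<'E'
from h import *
z=np.load('pics/w9.npz');K,P,im=z['K'],z['P'],z['im']
f=lambda l,h:(plane(np.array(l,float)/2.5+[150,60],h,K,P,True)*1000).round(1)[:,:2]
def circ(p):
    A=np.c_[2*p,np.ones(len(p))]; s=np.linalg.lstsq(A,(p**2).sum(1),rcond=None)[0]; return s[:2].round(1),np.sqrt(s[2]+s[0]**2+s[1]**2).round(1)
print('mat',circ(f([(223,322),(434,320),(329,424),(262,405),(398,400),(240,265),(418,262)],.06)))
print('dish',circ(f([(243,330),(414,328),(329,412),(329,247),(270,271),(388,387)],.082)))
n=f([(284,118),(367,117),(287,245),(366,245)],.074);s=f([(261,113),(397,114),(262,240),(396,235)],.06)
for q in(n,s): print(q.tolist(),'mid',q[:2].mean(0),q[2:].mean(0),np.degrees(np.arctan2(*(q[2:].mean(0)-q[:2].mean(0))[::-1])))
E
```

```text
mat (array([578. ,  85.8]), np.float64(41.4))
dish (array([574.4,  85.5]), np.float64(30.6))
[[500.2, 63.6], [497.4, 92.4], [545.6, 68.1], [543.2, 96.3]] mid [498.8  78. ] [544.4  82.2] 5.262395399595089
[[499.1, 54.2], [495.3, 104.0], [546.8, 58.0], [540.6, 108.1]] mid [497.2  79.1] [543.7   83.05] 4.855404583283359
```

Emit:
step_arm(
  series=[
    [0, -20, 0, 0, 0, 0, 0],
    [-5, -40, 0, 0, 0, 0, 0],
    [-5, -40, 0, 0, 0, 0, 0],
    [-5, -40, 0, 0, 0, 0, 0],
    [-10, -40, 0, 0, 0, 0, 0],
    [-10, -40, 0, 0, 0, 0, 0],
    [-10, -40, 0, 0, 0, 0, 0],
    [-10, -40, 0, 0, 0, 0, 0],
    [-10, -40, 0, 0, 0, 0, 0],
    [-9, -40, 0, 0, 0, 0, 0],
    [0, -30, 0, 0, 0, 0, 0],
    [0, -12, 0, 0, 0, 0, 0],
    [0, 0, 0, 0, 0, 0, 0],
    [0, 0, 0, 0, 0, 0, 0],
  ],
)

```text
clock: 32.6
tool_pos: [0.5042, -0.3336, 0.2156]
eef_rot: [-0.044, 0.999, 0.001, -0.0]
contact_force: [0.7, 1.3, -0.5]
opening: 0.999
finger_force: 0.0
```

```bash
cat > chk.py <<'E'
from h import *
import sys
def fit(p):
    A=np.c_[2*p,np.ones(len(p))]; s=np.linalg.lstsq(A,(p**2).sum(1),rcond=None)[0]; return s[:2].round(1),np.sqrt(s[2]+s[0]**2+s[1]**2).round(1)
def dish(d,K,P,tag):
    X=pts(d,K,P)*1000; m=(X[...,2]>66)&(X[...,2]<90)&(abs(X[...,0]-578)<45)&(abs(X[...,1]-86)<45)&(d>0)
    p=X[m]; rr=cv2.minEnclosingCircle(p[p[:,0]>545][:,:2].astype(np.float32)); top=p[(p[:,2]>79)]
    print(tag,len(p),'enc',np.round(rr[0],1),round(rr[1],1),'top median/fit',np.median(top[:,:2],0).round(1),fit(top[:,:2]),top[:,:2].min(0).round(),top[:,:2].max(0).round())
for n in('scene','side'):
    z=np.load(f'pics/{n}0.npz'); dish(z['d'],z['K'],z['P'],n+' orig')
    im,d,K,P,c=snap(n); np.savez(f'pics/{n}1.npz',im=im,d=d,K=K,P=P); dish(d,K,P,n+' now')
    hsv=cv2.cvtColor(im,cv2.COLOR_BGR2HSV);X=pts(d,K,P)*1000
    m=(hsv[...,1]<90)&(X[...,2]>54)&(X[...,2]<66)&(d>0)&(abs(X[...,0]-580)<100)&(X[...,1]<15)&(X[...,1]>-200)
    m=cv2.morphologyEx(m.astype(np.uint8),cv2.MORPH_OPEN,np.ones((2,2)))
    nn,L,S,C=cv2.connectedComponentsWithStats(m)
    for i in range(1,nn):
        if S[i,4]>100:
            p=X[L==i][:,:2].astype(np.float32); print('  mat',S[i,4],cv2.minEnclosingCircle(p),cv2.minAreaRect(p))
s=r.get_state();print(s['tool_pos'],s['eef_rot'])
im,d,K,P,c=snap('wrist'); np.savez('pics/w10.npz',im=im,d=d,K=K,P=P)
E
python3 chk.py
```

```text
scene orig 510 enc [575.7  87.2] 33.7 top median/fit [578.6  87.8] (array([578.2,  88.3]), np.float64(28.5)) [547.  58.] [608. 118.]
scene now 506 enc [574.5  84.9] 33.1 top median/fit [574.9  84.5] (array([575.1,  85.4]), np.float64(28.3)) [543.  55.] [605. 118.]
  mat 857 ((833.4928588867188, -190.83755493164062), 335.1701354980469) ((821.7412109375, -206.60191345214844), (80.9371566772461, 669.0473022460938), 53.29703140258789)
  mat 1274 ((833.7177734375, -239.7970733642578), 310.9115295410156) ((838.8067626953125, -225.01698303222656), (102.63420104980469, 617.7134399414062), 71.00044250488281)
side orig 323 enc [574.8  89.2] 33.3 top median/fit [574.5  92.5] (array([576.4,  90.7]), np.float64(28.6)) [543.  61.] [608. 122.]
side now 314 enc [573.  88.] 32.9 top median/fit [573.   87.2] (array([573.,  88.]), np.float64(28.3)) [543.  58.] [604. 119.]
  mat 422 ((585.8137817382812, -140.1201629638672), 53.02317810058594) ((587.2034301757812, -142.21484375), (81.79391479492188, 84.38404846191406), 3.933556318283081)
  mat 407 ((261.96612548828125, 309.5478515625), 506.2625427246094) ((277.2133483886719, 322.5500793457031), (78.09244537353516, 1011.8109130859375), 40.45646667480469)
[ 0.50459878 -0.33333986  0.21624969] [-4.46752787e-02  9.99001334e-01  6.71176300e-04  6.01646135e-05]
```

```bash
cat > mats.py <<'E'
from h import *
def mats(n):
    z=np.load(f'pics/{n}1.npz');im,K,P=z['im'],z['K'],z['P'];hsv=cv2.cvtColor(im,cv2.COLOR_BGR2HSV)
    v,u=np.mgrid[:420,:560]; X=(plane(np.c_[u.ravel(),v.ravel()],.06,K,P)*1000).reshape(420,560,3); h=pts(z['d'],K,P)[...,2]
    box=(X[...,0]>500)&(X[...,0]<640)&(X[...,1]<25)&(X[...,1]>-195)&(h<.07)&(h>.05)
    m=((hsv[...,1]<95)&box).astype(np.uint8); m=cv2.morphologyEx(m,cv2.MORPH_OPEN,np.ones((2,2)))
    nn,L,S,C=cv2.connectedComponentsWithStats(m)
    for i in range(1,nn):
        if S[i,4]>60:
            p=X[L==i][:,:2].astype(np.float32); print(n,C[i].round(),S[i,4],np.round(cv2.minEnclosingCircle(p)[0],1),cv2.minAreaRect(p))
mats('scene');mats('side')
E
python3 mats.py
```

```text
scene [304. 244.] 864 [586.2 -31.4] ((586.7976684570312, -31.402008056640625), (81.02902221679688, 79.39317321777344), 64.1195297241211)
scene [255. 263.] 1285 [ 595.5 -142. ] ((594.661376953125, -141.0083465576172), (81.90021514892578, 81.25140380859375), 4.7035675048828125)
side [261. 168.] 431 [ 587.  -141.9] ((587.254638671875, -140.92282104492188), (80.44831848144531, 80.62652587890625), 5.481332302093506)
side [240. 187.] 408 [578.4 -31.4] ((579.4191284179688, -31.80202865600586), (78.3201904296875, 76.23609924316406), 39.03590393066406)
```

Emit:
step_arm(
  series=[
    [-1, -2, -40, 0, 0, 0, 0],
    [0, 0, -45, 0, 0, 0, 0],
    [0, 0, -45, 0, 0, 0, 0],
    [0, 0, -30, 0, 0, 0, 0],
    [0, 0, -15, 0, 0, 0, 0],
    [0, 0, -5, 0, 0, 0, 0],
    [0, 0, 0, 0, 0, 0, 0.2],
    [0, 0, 0, 0, 0, 0, 1],
    [0, 0, 0, 0, 0, 0, 1],
    [0, 0, 0, 0, 0, 0, 1],
    [0, 0, 0, 0, 0, 0, 1],
    [0, 0, 0, 0, 0, 0, 1],
  ],
  force=15,
)

```text
clock: 33.95
tool_pos: [0.5037, -0.3376, 0.0374]
eef_rot: [-0.043, 0.999, 0.0, 0.001]
contact_force: [-1.5, 2.1, 5.8]
opening: 0.631
finger_force: 15.0
```

Emit:
step_arm(
  series=[
    [0, 0, 20, 0, 0, 0, 1],
    [0, 0, 40, 0, 0, 0, 1],
    [0, 10, 40, 0, 0, 0, 1],
    [0, 30, 10, 0, 0, 0, 1],
    [10, 40, 0, 0, 0, 0, 1],
    [18, 40, 0, 0, 0, 0, 1],
    [18, 40, 0, 0, 0, 0, 1],
    [18, 40, 0, 0, 0, 0, 1],
    [18, 40, 0, 0, 0, 0, 1],
    [0, 35, 0, 0, 0, 0, 1],
    [0, 20, 0, 0, 0, 0, 1],
    [0, 8, -30, 0, 0, 0, 1],
    [0, 0, -20, 0, 0, 0, 1],
    [0, 0, 0, 0, 0, 0, 1],
    [0, 0, 0, 0, 0, 0, 1],
  ],
)

```text
clock: 35.45
tool_pos: [0.5849, -0.0354, 0.0963]
eef_rot: [-0.042, 0.999, -0.0, -0.0]
contact_force: [1.6, -0.1, -0.1]
opening: 0.628
finger_force: 15.0
```

Emit:
step_arm(
  series=[
    [0.5, 1, -6, 0, 0, 0, 1],
    [0, 0, -3, 0, 0, 0, 1],
    [0, 0, -1, 0, 0, 0, 1],
    [0, 0, -1, 0, 0, 0, 1],
    [0, 0, 0, 0, 0, 0, 1],
  ],
)

```text
clock: 35.95
tool_pos: [0.5856, -0.0341, 0.0855]
eef_rot: [-0.043, 0.999, -0.0, 0.0]
contact_force: [0.1, -0.4, -0.8]
opening: 0.627
finger_force: 15.0
```

Emit:
step_arm(
  series=[
    [0, 0, -0.5, 0, 0, 0, 1],
    [0, 0, 0, 0, 0, 0, 0.5],
    [0, 0, 0, 0, 0, 0, 0],
    [0, 0, 0, 0, 0, 0, 0],
    [0, 0, 0, 0, 0, 0, 0],
    [0, 0, 20, 0, 0, 0, 0],
    [0, 0, 40, 0, 0, 0, 0],
    [0, 0, 40, 0, 0, 0, 0],
    [0, -20, 30, 0, 0, 0, 0],
    [1, -40, 0, 0, 0, 0, 0],
    [2, -40, 0, 0, 0, 0, 0],
    [2, -40, 0, 0, 0, 0, 0],
    [2, -40, 0, 0, 0, 0, 0],
    [1, -40, 0, 0, 0, 0, 0],
    [0, -40, 0, 0, 0, 0, 0],
    [0, -30, 0, 0, 0, 0, 0],
    [0, -11, 0, 0, 0, 0, 0],
    [0, 0, 0, 0, 0, 0, 0],
    [0, 0, 0, 0, 0, 0, 0],
  ],
)

```text
clock: 37.85
tool_pos: [0.5939, -0.3324, 0.2149]
eef_rot: [-0.044, 0.999, 0.001, 0.0]
contact_force: [-0.3, 0.6, 0.9]
opening: 1.0
finger_force: 0.0
```

```bash
cat > top.py <<'E'
from h import *
import sys
lo,hi,x,y=map(float,sys.argv[1:5])
for n in('scene','side'):
    im,d,K,P,c=snap(n); np.savez(f'pics/{n}2.npz',im=im,d=d,K=K,P=P); X=pts(d,K,P)*1000
    m=(X[...,2]>lo)&(X[...,2]<hi)&(abs(X[...,0]-x)<45)&(abs(X[...,1]-y)<45)&(d>0); p=X[m][:,:2].astype(np.float32)
    if len(p)>5: print(n,len(p),cv2.minEnclosingCircle(p),p.mean(0))
s=r.get_state();print(s['tool_pos'],s['eef_rot'])
E
python3 top.py 128 140 584 -34
```

```text
scene 194 ((584.2628784179688, -33.59043884277344), 20.23274803161621) [585.6505   -34.931942]
side 94 ((582.9163818359375, -31.759912490844727), 20.40976905822754) [581.4535   -30.820526]
[ 0.5940988  -0.33209631  0.21515207] [-4.46881517e-02  9.99000750e-01  6.49202825e-04  2.23144734e-04]
```

Emit:
step_arm(
  series=[
    [0.5, -3, -40, 0, 0, 0, 0],
    [0, 0, -45, 0, 0, 0, 0],
    [0, 0, -35, 0, 0, 0, 0],
    [0, 0, -14, 0, 0, 0, 0],
    [0, 0, -4, 0, 0, 0, 0],
    [0, 0, 0, 0, 0, 0, 0.2],
    [0, 0, 0, 0, 0, 0, 1],
    [0, 0, 0, 0, 0, 0, 1],
    [0, 0, 0, 0, 0, 0, 1],
    [0, 0, 0, 0, 0, 0, 1],
    [0, 0, 0, 0, 0, 0, 1],
  ],
  force=15,
)

```text
clock: 39.05
tool_pos: [0.5955, -0.3366, 0.0788]
eef_rot: [-0.043, 0.999, 0.001, 0.002]
contact_force: [-1.0, 3.2, 6.1]
opening: 0.704
finger_force: 14.9
```

Emit:
step_arm(
  series=[
    [0, 0, 20, 0, 0, 0, 1],
    [0, 0, 40, 0, 0, 0, 1],
    [0, 10, 40, 0, 0, 0, 1],
    [0, 30, 0, 0, 0, 0, 1],
    [-1, 40, 0, 0, 0, 0, 1],
    [-1, 40, 0, 0, 0, 0, 1],
    [0, 40, 0, 0, 0, 0, 1],
    [0, 25, 0, 0, 0, 0, 1],
    [0, 6, -20, 0, 0, 0, 1],
    [0, 0, -20, 0, 0, 0, 1],
    [0, 0, 0, 0, 0, 0, 1],
    [0, 0, 0, 0, 0, 0, 1],
  ],
)

```text
clock: 40.25
tool_pos: [0.5915, -0.1488, 0.1362]
eef_rot: [-0.041, 0.999, -0.0, -0.001]
contact_force: [0.5, 0.6, -2.1]
opening: 0.708
finger_force: 14.9
```

Emit:
step_arm(
  series=[
    [1, 1.5, -2, 0, 0, 0, 1],
    [1, 1.5, -3, 0, 0, 0, 1],
    [0, 0, -2, 0, 0, 0, 1],
    [0, 0, -1, 0, 0, 0, 1],
    [0, 0, 0, 0, 0, 0, 1],
    [0, 0, 0, 0, 0, 0, 1],
  ],
)

```text
clock: 40.85
tool_pos: [0.594, -0.1441, 0.1288]
eef_rot: [-0.043, 0.999, -0.0, 0.0]
contact_force: [0.5, 0.0, -1.6]
opening: 0.711
finger_force: 14.9
```

Emit:
step_arm(
  series=[
    [0, -1, -1, 0, 0, 0, 1],
    [0, 0, -1, 0, 0, 0, 1],
    [0, 0, -0.5, 0, 0, 0, 1],
    [0, 0, 0, 0, 0, 0, 1],
  ],
)

```text
clock: 41.25
tool_pos: [0.5943, -0.1452, 0.1268]
eef_rot: [-0.043, 0.999, -0.0, 0.0]
contact_force: [-0.5, -0.2, 2.9]
opening: 0.707
finger_force: 14.8
```

Emit:
step_arm(
  series=[
    [0, 0, 0, 0, 0, 0, 0.5],
    [0, 0, 0, 0, 0, 0, 0],
    [0, 0, 0, 0, 0, 0, 0],
    [0, 0, 0, 0, 0, 0, 0],
    [0, 0, 20, 0, 0, 0, 0],
    [0, 0, 40, 0, 0, 0, 0],
    [0, 0, 40, 0, 0, 0, 0],
    [0, -20, 20, 0, 0, 0, 0],
    [-10, -40, 0, 0, 0, 0, 0],
    [-20, -40, 0, 0, 0, 0, 0],
    [-20, -40, 0, 0, 0, 0, 0],
    [-20, -40, 0, 0, 0, 0, 0],
    [-20, -20, 0, 0, 0, 0, 0],
    [0, 0, 0, 0, 0, 0, 0],
    [0, 0, 0, 0, 0, 0, 0],
  ],
)

```text
clock: 42.75
tool_pos: [0.5041, -0.345, 0.2475]
eef_rot: [-0.042, 0.999, 0.0, 0.001]
contact_force: [-1.0, 0.5, -0.4]
opening: 0.999
finger_force: 0.0
```

```bash
python3 top.py 152 170 592 -145; python3 - <<'E'
from h import *
for n in('scene','side'):
    z0=np.load(f'pics/{n}0.npz');z=np.load(f'pics/{n}2.npz')
    X=pts(z['d'],z['K'],z['P'])*1000
    # square/long mat edges vs objects: long mat strip+disc as gray on plane .06
    for nm,zz,h,x,y in(('mortar orig',z0,(152,170),592,-145),('cork orig',z0,(128,140),584,-34)):
        X0=pts(zz['d'],zz['K'],zz['P'])*1000; m=(X0[...,2]>h[0])&(X0[...,2]<h[1])&(abs(X0[...,0]-x)<45)&(abs(X0[...,1]-y)<45)
        print(n,nm,cv2.minEnclosingCircle(X0[m][:,:2].astype(np.float32)))
im=np.load('pics/scene2.npz')['im'];cv2.imwrite('pics/s2.png',cv2.resize(im[140:330,180:500],None,fx=2.4,fy=2.4,interpolation=cv2.INTER_CUBIC))
E
```

```text
scene 436 ((591.841064453125, -142.7551727294922), 31.548004150390625) [ 594.7347  -143.55002]
side 152 ((589.6348266601562, -140.0942840576172), 32.97272872924805) [ 589.1456  -139.44421]
[ 0.50513486 -0.34336377  0.24737095] [-4.38321389e-02  9.99038395e-01  3.10444444e-04  9.65263347e-04]
scene mortar orig ((591.2252197265625, -143.36636352539062), 32.63151168823242)
scene cork orig ((584.1215209960938, -33.5503044128418), 19.76117706298828)
side mortar orig ((590.9277954101562, -142.66302490234375), 32.57680892944336)
side cork orig ((580.941162109375, -31.011667251586914), 20.13722038269043)
```

View pics/s2.png

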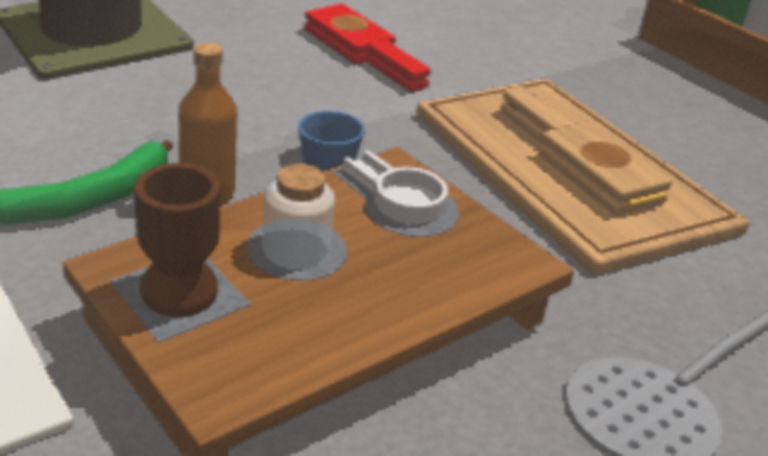

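Seen from the scene camera, everything stands upright on its own mat: mortar (178,235), salt (300,220), rest (410,195). The tostonera is on the board at (590,150), and the oil bottle at (208,130) hasn't moved. I'm handing the job in.

```bash
python3 -c "
from plant import r
print(r.finish_job())"
```

```text
the job is handed in; nothing more can be done
None
```

I handed the job in at about 43 s with nothing held: the tostonera is centred lengthwise on the board, and the salt cellar, mortar and spoon rest are back on their own mats; the spoon rest measured about 3 mm off centre and within about 1° of its mat, the other two within about 1–2 mm, and the handover call returned no verdict.

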